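# Set the air pressure on the bench console and lock the regulator

### The job

On the pressure console, turn the regulator knob until the gauge needle points at the set hand, then run the lock ring under the knob down clockwise until it is firmly hand-tight, without straining it. The needle must still be on the set hand afterwards; leave the little vent lever, the gauge face and the things on the bench alone.

Things in the scene. Friction and masses are not known exactly. Their poses are not given: they have to be found in the camera images.
- console: Grey metal pressure console, 190 mm (x) by 300 mm (y), fixed to the bench, its flat cream top panel 70 mm above the bench. Origin: centre of its underside; z up; its x axis points away from the robot at yaw 0. Regulator axis (vertical) at x 0, y +75 mm; gauge centre at x 0, y -75 mm; vent valve at x +68 mm, y 0.
- knob_grip (a point): On the regulator axis at the knob's mid height, 53.5 mm above the panel (does not turn with the knob). The knob is black, round and fluted, 40 mm in diameter, tapering to 38 mm, 25 mm tall (41.5 to 66.5 mm above the panel). No other thing stands within 70 mm of the axis above the panel.
- knob_top (a point): Centre of the knob's top, 66.5 mm above the panel (does not turn). How the knob behaves: clockwise seen from above raises the needle; 1 rad of knob moves the needle 1.5 rad clockwise, without backlash. It turns against about 0.06 N m of friction and stays where it is left.
- ring_grip (a point): On the regulator axis at the lock ring's mid height, 30.5 mm above the panel (does not turn with the ring). The lock ring is of knurled dark steel, 58 mm in diameter, 14 mm thick (23.5 to 37.5 mm above the panel), right under the knob and 9 mm wider than it all round: fingers straddle the knob and reach down past it. Below it is a bonnet 48 mm in diameter.
- ring_top (a point): Centre of the lock ring's top face, 37.5 mm above the panel (does not turn). How the ring behaves: it tightens clockwise seen from above, without rising or sinking noticeably. It starts loose by an unknown 0.5 to 1.3 rad that cannot be seen. Turning, it drags steadily at about 0.18 N m until it bites; turned back counter-clockwise it comes loose again.
- clamp_washer (a joint): Wind-up (rad) of the washer under the lock ring since the ring bit: 0 while loose. At the bite the torque steps to 0.25 N m, then climbs 7 N m per rad. Firmly tight: 0.4 to 0.6 N m (0.02 to 0.05 rad); strained over 1.2 N m (0.14 rad). This is the torque while turning: after a stop that rebounds a hair it reads up to 0.5 N m less. Let go, it stays, or relaxes to 0.035 rad.
- gauge: Round pressure gauge of 100 mm diameter, face up, on the console's top panel, its rim 22 mm above the panel (white dial, steel rim, black scale without figures over 270 degrees). Fragile: do not press on it. Origin: centre of its underside, on the panel.
- needle_tip (a point): Tip of the gauge's needle, 34 mm from the gauge centre: the needle is the long thin black pointer with a round hub and a short tail.
- set_mark (a point): Inner point of the set hand, 34 mm from the gauge centre: the set hand is the short broad black marker, 7.5 mm wide, at the edge of the dial, clear of the hub. It stays where it is. The setting is right when the needle's tip lies at this point.
- needle (a joint): Angle (rad) of the needle, clockwise seen from above, from the zero end of the scale; it follows the knob 1.5 to 1.
- set_hand (a joint): Angle (rad) of the set hand on the same scale as the needle's; the needle points at it when both are equal. It always lies clockwise of the needle at the start.
- vent_tip (a point): Tip of the small steel lever, 30 mm long, of the brass vent valve on the console's top panel, 17 mm above the panel. Not part of the job: must not be turned.
- reagent_bottle: Bystander: glass bottle with blue cap, 72 mm diameter, 140 mm tall, upright, origin under its centre.
- tube_rack: Bystander: white tube rack, 70 by 160 by 51 mm, origin under its centre.
- tip_box: Bystander: pipette tip box, dark blue with a pale lid, 85 by 122 by 48 mm, origin under its centre.
- culture_flask: Bystander: flat clear culture flask lying on its side, about 124 mm long, 60 wide, 36 high.
- beaker: Bystander: glass beaker, 68 mm diameter, 85 mm tall, origin under its centre.
- sample_jar: Bystander: small white jar, 52 mm diameter, 62 mm tall, origin under its centre.
- marker_pen: Bystander: marker pen lying on the bench, 124 mm long, 13 mm thick.

How it is judged (in metres and radians):
On the way, in this order (a step that is already met when the one before it is completed fails the run):
1. the needle stands on the set hand while the lock ring is still loose (distance between needle_tip and set_mark below 0.0042 m and value of joint clamp_washer below 0.012 rad), for 0.3 s.
2. the lock ring is tight with the needle still on the set hand (value of joint clamp_washer above 0.017 rad and distance between needle_tip and set_mark below 0.0045 m), for 0.3 s.
At the end, for the whole second after the job is handed in: The needle's tip is within 4.5 mm (0.13 rad) of the set hand's point and the lock ring is tight: its washer is wound up between 0.017 and 0.14 rad past the bite (all of step 2 and value of joint clamp_washer below 0.14 rad); the robot touches nothing.
It fails at once if the lock ring is strained (washer wound up more than 0.14 rad, about 1.2 N m) (value of joint clamp_washer above 0.14 rad).
It fails at once if the gauge is pressed with more than 5 N (contact force between anything else and gauge above 5 N).
It fails at once if the vent lever is turned (its tip moves more than 4 mm) (distance of vent_tip from where it was at the start of the episode above 0.004 m).
It fails at once if a thing on the bench (bottle, rack, tip box, flask, beaker, jar or pen) is pushed more than 20 mm (distance of any of reagent_bottle, tube_rack, tip_box, culture_flask, beaker, sample_jar, marker_pen from where it was at the start of the episode above 0.02 m).
It also fails if it takes over 67 s, if anything falls off the work surface, if the arm or the gripper's body presses on something with over 40 N, if the wrist force passes 120 N, or if a joint passes its speed limit or range.

### The arm

A 6-joint arm with a two-finger parallel gripper is mounted at the origin on the work surface. World frame = base frame: x ahead of the robot, y to its left, z up, the work surface at z = 0. Lengths are in mm, angles in rad, forces in N, time in s.
With the tool pointing down it reaches from about 275 to 1000 mm from the base axis. Payload 8.4 kg.
Tool frame: the origin (TCP) lies on the mounting face of the last link; the fingertips stand 173 mm ahead of it and the grasp point (between the pads) lies 155 mm ahead of it; z points along the fingers, y is the direction in which the jaws open and shut (so a half turn about z gives the same grasp; the last joint's range is limited). The gripper opens to 85 mm and grips with 20 to 120 N. Pads are 22 mm wide; open, the fingers measure 114 mm over their backs; the gripper's body (76 mm by 85 mm) begins 54 mm behind the grasp point. The pads swing forward as they close: fully open they stand 13 mm farther back than shut.
Start: joints at [-1.296, 0.353, 1.633, -0, 1.155, -0.002], TCP at [170.798, -601.213, 404.681] pointing down, gripper open.
Joint ranges: [-2.63, 2.63], [-0.92, 2.1], [0.06, 2.66], [-1.3, 4.44], [0, 2.69], [-3.02, 3.02]. Speed limits (rad/s): [2.22, 2.22, 2.79, 3.14, 3.14, 3.14].

### API

Orientations are given as [roll, pitch, yaw] about the fixed x, y, z axes, in that order (R = Rz(yaw) Ry(pitch) Rx(roll)).
In Python, from rig import r, grab_frame, spotter gives the robot as it stands.
- The arm moves only by the tool apply_moves, never from a script. Its argument "motion" is text: rows parted by semicolons, each of 5 numbers parted by spaces: the opening, from -1 (shut) to 1 (fully open), then the shift along the tool's x, y, z as a fraction of full scale, then the turn about the tool's z as a fraction of full scale. In form: hand x y z twist; .... A call has 1 to 20 rows; each row is the pose to reach, as a shift and turn from the pose commanded when the call began, along the tool's axes at that moment, turning the shorter way round; what a row does not reach only later rows make up. Full scale, the value 1, is 1 m for a shift and pi rad for a turn. A row lasts 1/12 s, in which the tool goes at most 41.7 mm and 7.16 degrees, less where a joint would pass 70% of its speed; a pose out of reach is approached as far as the arm can. A call with a number of a shift or a turn outside -1 to 1 is refused whole. A call with a gripper value outside its range is refused whole. The fingers move at their own pace and stop on an object; "squeeze" is the grip in N (left out, the last holds). Time passes only in rows, so rows that repeat a pose let the fingers close. It gives the time, the measured TCP pose, the force and the opening at its end, in the units of the state.
- r.sense(): the state, without advancing time (a new reading comes with each control period).
- grab_frame(name): name is "side" or "top" or "wrist"; returns a dict with "img" (384x512x3 uint8, red, green, blue), "fx", "fy", "cx", "cy" (pixels), "dist_coeffs" ([k1, k2, p1, p2, k3] as OpenCV has them; the pictures are not rectified), "R" (3x3) and "t" (3): a world point X has camera coordinates R X + t. Camera axes: x right, y down, z forward; pixel columns grow to the right and rows downward; lengths in mm; the calibration is good to about 2 mm. A picture is of the moment at which its call begins. There is no depth.
- r.sign_off(): hands the job in, once; it reports no verdict.
Trained networks look in the newest picture that a camera, given by its name, has taken for a name from the list of things; names that differ only in an ending like _2 or _b are one class to them, and where a whole thing is asked for, a point or a joint stands for the part that bears it (a point fixed in the world has none). Each returns a list of dicts, best first, with "conf" (0 to 1); they miss things now and then, are a little off and sometimes report something else, mostly with a low value. They report only what shows in the picture. A call takes as long as a camera call.
- spotter.boxes_of(query, camera): "point" ([x, y, z] in mm, in world coordinates, good to about 4 mm: the middle of the surface that is visible of it).
- spotter.place_of(query, camera): "point" ([x, y, z] in mm, in world coordinates, good to about 4 mm: a listed point, or the origin of a listed thing).
The state is a dict: "clock": time; "qpos": joint angles; "qvel": joint speeds; "joint_efforts": joint torques, N m; "eef_pos": TCP position; "tcp_rot": TCP orientation; "contact_force": force on the tool from outside, world axes, zero at the start; "wrist_torque": the same for the moment, N m; "opening": opening from 0.0 (shut) to 1.0 (fully open).
Only numpy, scipy, OpenCV 4.12 (cv2) and the standard library are available. Lean on these libraries where they do the work, as an engineer would, in place of code of your own. Each camera call takes 0.05 s, during which the arm holds its last target.

## Working session

There is one attempt and no reset: what is moved stays moved. The work goes in short steps, Python scripts to look and compute and a tool call to move; the robot and the scene stay as the last step left them, time stands still between calls to the robot, and variables do not carry over. Pictures are saved under pics/ and viewed, and the job is handed in when it is done.

Besides the shell and the picture viewer there is one more tool, called after ">>>" by a JSON object that holds its "fn" and its "kwargs". apply_moves: Moves the arm, as the interface text tells. Its arguments: {"type":"object","properties":{"motion":{"type":"string"},"squeeze":{"type":"number"}},"required":["motion"]}

```bash
ls; mkdir -p pics; cat > h.py <<'E'
import numpy as np, cv2
from rig import r, grab_frame, spotter
def K(f): return np.array([[f['fx'],0,f['cx']],[0,f['fy'],f['cy']],[0,0,1.]])
def proj(f,P):
    P=np.array(P,float).reshape(-1,3)
    rv,_=cv2.Rodrigues(np.array(f['R'],float))
    return cv2.projectPoints(P,rv,np.array(f['t'],float),K(f),np.array(f['dist_coeffs'],float))[0].reshape(-1,2)
def ray(f,uv):
    p=cv2.undistortPoints(np.array(uv,float).reshape(1,1,2),K(f),np.array(f['dist_coeffs'],float)).ravel()
    R=np.array(f['R'],float);t=np.array(f['t'],float)
    c=-R.T@t; d=R.T@np.array([p[0],p[1],1]); return c,d/np.linalg.norm(d)
def atz(f,uv,z):
    c,d=ray(f,uv); return c+d*(z-c[2])/d[2]
def save(f,n): cv2.imwrite('pics/'+n+'.png',cv2.cvtColor(f['img'],cv2.COLOR_RGB2BGR))
def tri(rays):
    A=np.zeros((3,3));b=np.zeros(3)
    for c,d in rays:
        M=np.eye(3)-np.outer(d,d);A+=M;b+=M@c
    return np.linalg.solve(A,b)
E
python3 - <<'E'
from h import *
print(r.sense())
for c in ['side','top','wrist']:
    f=grab_frame(c);save(f,c+'0')
    for q in ['console','knob_grip','knob_top','ring_grip','ring_top','gauge','needle_tip','set_mark','vent_tip']:
        print(c,q,[(np.round(d['point'],1).tolist(),round(d['conf'],2)) for d in spotter.place_of(q,c)[:2]])
E
```

```text
pics
{'clock': 0.0, 'qpos': array([-1.29637736e+00,  3.53637297e-01,  1.63417576e+00, -5.52181181e-05,
        1.15518087e+00, -2.41074863e-03]), 'qvel': array([ 7.06979717e-05,  3.37637300e-04,  8.96705351e-04, -5.87088432e-04,
       -7.20918674e-04,  1.16102416e-03]), 'joint_efforts': array([ 2.02192918e-03, -6.05242467e+01, -3.42078459e+01, -5.23826964e-05,
        9.39732447e-03, -5.00582274e-06]), 'eef_pos': array([ 170.73450188, -600.96695693,  403.95047506]), 'tcp_rot': array([-3.14019127e+00,  4.71077553e-05,  2.76852082e-01]), 'contact_force': array([ 0.44965476,  1.21103381, -0.11125969]), 'wrist_torque': array([ 0.03239269, -0.05614889,  0.00420249]), 'opening': 0.9995088255800306}
side console [([557.6, -119.2, -1.5], 0.78), ([587.5, 93.0, 1.6], 0.67)]
side knob_grip [([577.5, -49.5, 125.4], 0.64)]
side knob_top [([573.6, -49.1, 136.0], 0.62)]
side ring_grip [([580.2, -45.7, 100.4], 0.78), ([414.2, -152.8, 0.0], 0.31)]
side ring_top [([577.8, -44.2, 109.7], 0.73), ([588.8, 92.5, -0.4], 0.51)]
side gauge [([536.2, -191.1, 68.0], 0.69), ([554.0, -120.5, -3.1], 0.66)]
side needle_tip [([523.5, -350.1, -3.0], 0.29)]
side set_mark []
side vent_tip [([607.7, -153.6, 84.3], 0.56)]
top console [([556.2, -123.1, -0.5], 0.67)]
top knob_grip [([576.4, -46.6, 125.5], 0.64)]
top knob_top []
top ring_grip [([578.0, -45.3, 100.8], 0.62), ([461.3, 433.2, 2.7], 0.55)]
top ring_top [([573.4, -49.8, 107.1], 0.9)]
top gauge [([535.2, -191.4, 69.6], 0.97), ([587.0, 95.2, 5.9], 0.34)]
top needle_tip []
top set_mark [([459.2, 433.4, 0.3], 0.43)]
top vent_tip [([609.1, -156.7, 91.2], 0.51)]
wrist console []
wrist knob_grip []
wrist knob_top []
wrist ring_grip []
wrist ring_top []
wrist gauge []
wrist needle_tip []
wrist set_mark []
wrist vent_tip []
```

View pics/side0.png

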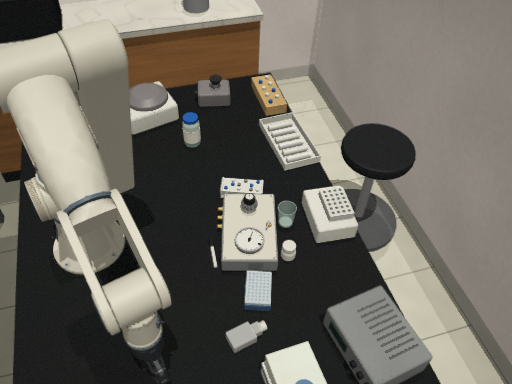

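View pics/top0.png

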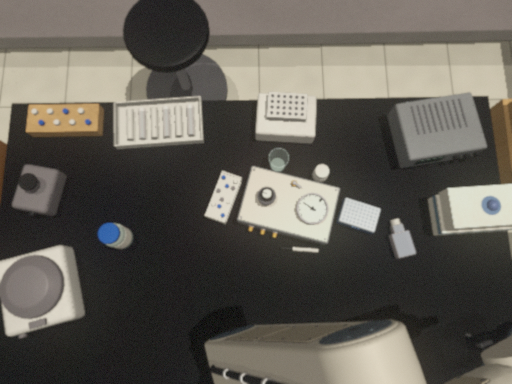

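View pics/wrist0.png

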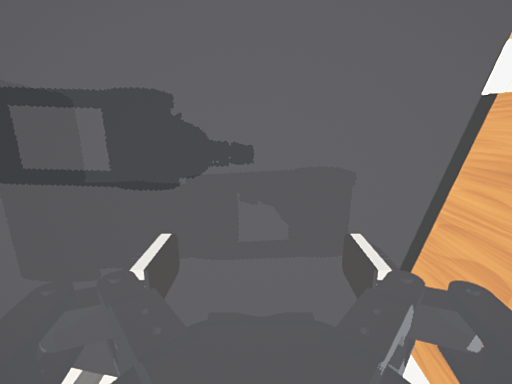

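```bash
python3 - <<'E'
from h import *
# zoom top
f=grab_frame('top');save(f,'top1')
print(f['fx'],f['R'],f['t'],proj(f,[[576,-47,136],[576,-47,107],[535,-191,90],[608,-155,87]]))
w=grab_frame('wrist');print(w['fx'],w['cx'],w['cy'],w['R'],w['t'], r.sense()['clock'])
R=np.array(w['R']);c=-R.T@np.array(w['t']);print('wristcam pos',c)
E
```

```text
420.98011438688826 [[-1.76639044e-02 -9.99843807e-01  5.89639518e-04]
 [-9.77175672e-01  1.71385641e-02 -2.11740351e-01]
 [ 2.11697173e-01 -4.31634271e-03 -9.77325778e-01]] [  -6.11619579  589.91604164 1303.97958464] [[266.53205658 192.72619432]
 [266.31169895 194.69998973]
 [312.05575724 207.7342185 ]
 [299.65698765 185.65740339]]
273.2953796768184 260.364849790597 192.28920332815616 [[ 2.73758735e-01 -9.61798373e-01 -2.12538978e-04]
 [-9.28175474e-01 -2.64246483e-01  2.62038328e-01]
 [-2.52084200e-01 -7.15380077e-02 -9.65057444e-01]] [-624.90107705  -35.25008279  376.88814378] 1.6
wristcam pos [ 233.3614123  -583.38172249  372.8227655 ]
```

The side and top pictures show the console with the knob at about (266,193) in the top view and the gauge at (312,208). The networks agree on the knob axis near (577,-47) and the gauge near (536,-191), which gives a yaw of about -0.277. Next I move the wrist camera above the console.

>>> {"fn": "apply_moves", "kwargs": {"motion": "1 0.482 -0.346 0.044 0;1 0.482 -0.346 0.044 0;1 0.482 -0.346 0.044 0;1 0.482 -0.346 0.044 0;1 0.482 -0.346 0.044 0;1 0.482 -0.346 0.044 0;1 0.482 -0.346 0.044 0;1 0.482 -0.346 0.044 0;1 0.482 -0.346 0.044 0;1 0.482 -0.346 0.044 0;1 0.482 -0.346 0.044 0;1 0.482 -0.346 0.044 0;1 0.482 -0.346 0.044 0;1 0.482 -0.346 0.044 0;1 0.482 -0.346 0.044 0;1 0.482 -0.346 0.044 0;1 0.482 -0.346 0.044 0;1 0.482 -0.346 0.044 0"}}

```text
clock: 3.1
eef_pos: [539.2, -137.4, 360.6]
tcp_rot: [3.142, 0.001, 0.277]
contact_force: [0.1, -0.9, 0.8]
opening: 1.0
```

```bash
python3 - <<'E'
from h import *
s=r.sense();print(s['clock'],s['eef_pos'],s['tcp_rot'],s['qpos'])
f=grab_frame('wrist');save(f,'w1');np.save('w1.npy',f,allow_pickle=True)
cv2.imwrite('pics/w1b.png',cv2.resize(cv2.cvtColor(f['img'],4),(768,576),interpolation=cv2.INTER_CUBIC))
for q in ['knob_top','ring_grip','ring_top','gauge','needle_tip','set_mark']:
    print(q,[(np.round(d['point'],1).tolist(),round(d['conf'],2)) for d in spotter.place_of(q,'wrist')[:2]])
E
```

```text
3.1 [ 539.2222536  -137.43275001  360.61727967] [3.14151238e+00 7.65432381e-04 2.76535241e-01] [-2.52116025e-01  2.95149062e-01  1.82406304e+00 -5.33428617e-04
  1.02300107e+00  1.04242298e+00]
knob_top [([577.9, -46.2, 136.2], 0.58)]
ring_grip [([573.1, -46.8, 99.4], 0.59)]
ring_top [([571.5, -41.0, 107.2], 0.97)]
gauge [([534.2, -191.3, 70.4], 0.82)]
needle_tip [([551.5, -163.9, 90.4], 0.59)]
set_mark [([562.1, -213.4, 91.2], 0.68)]
```

View pics/w1b.png

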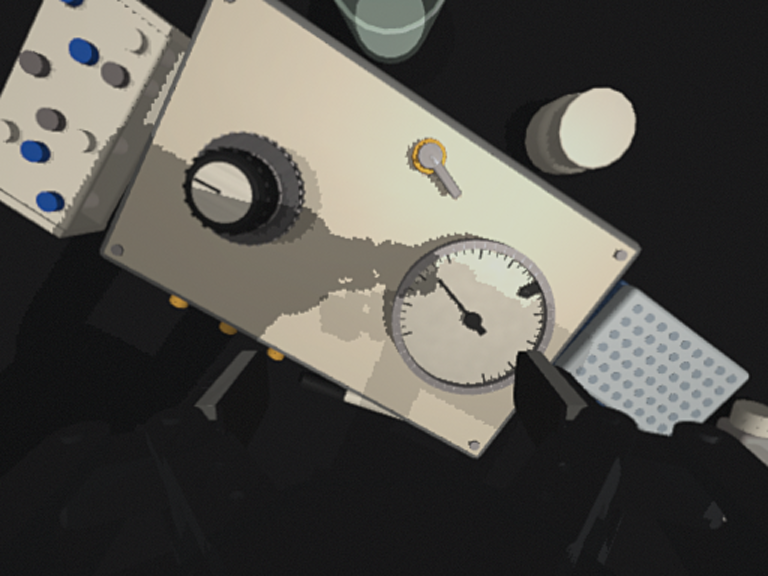

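In the zoomed picture the hub is at (473,321), the needle tip at about (440,280) and the set hand's inner point at about (520,295). The knob top is at about (222,192). I'll zoom further to get exact values.

```bash
python3 - <<'E'
from h import *
f=np.load('w1.npy',allow_pickle=True).item()
im=cv2.cvtColor(f['img'],4)
a=cv2.resize(im[150:270,250:380],None,fx=5,fy=5,interpolation=cv2.INTER_CUBIC)
b=cv2.resize(im[80:170,110:215],None,fx=5,fy=5,interpolation=cv2.INTER_CUBIC)
cv2.imwrite('pics/ga.png',a);cv2.imwrite('pics/kn.png',b)
E
```

```text
(no output)
```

View pics/ga.png

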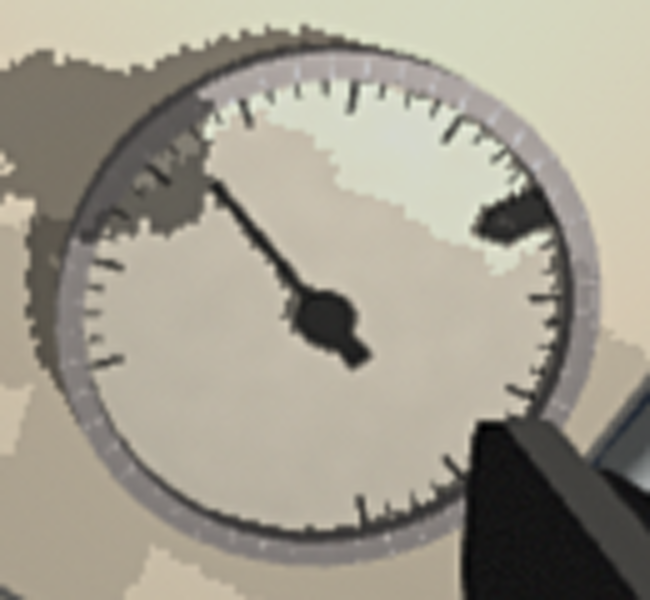

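View pics/kn.png

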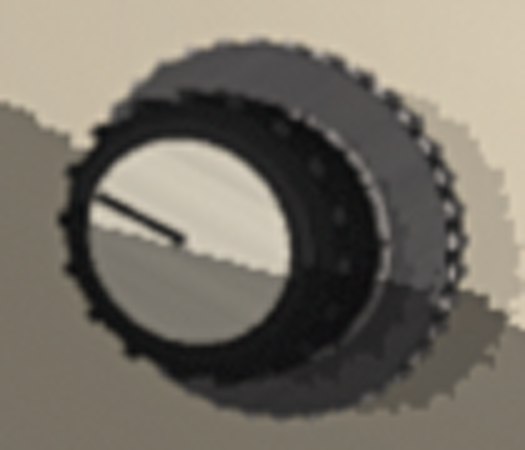

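The crop shows the needle tip at (215,183), the hub at (327,320), the set point at (478,229), and the knob's disc centre at about (190,242).

```bash
python3 - <<'E'
from h import *
f=np.load('w1.npy',allow_pickle=True).item()
g=lambda x,y:(250+(x-2)/5,150+(y-2)/5)
for z in (85,90):
    P={n:atz(f,g(*p),z)[:2] for n,p in dict(tip=(215,183),hub=(325,320),tail=(358,358),si=(478,229),so=(540,204),rimL=(60,310),rimR=(599,300)).items()}
    c=P['hub']
    an=lambda v:np.arctan2(v[1],v[0])
    print(z,{k:np.round(v,1) for k,v in P.items()},np.linalg.norm(P['tip']-c),np.linalg.norm(P['si']-c))
    a1=an(P['tip']-c);a1b=an(P['tip']-P['tail']);a2=an(P['si']-c);a3=an(P['so']-c)
    print('cw needed',a1-a2,a1b-a2,a1-a3,'knob',(a1-a2)/1.5)
k=lambda x,y:(110+(x-2)/5,80+(y-2)/5)
print('knob top',atz(f,k(190,242),136.5), 'px',k(190,242))
t=grab_frame('top');s=grab_frame('side')
for F,n in((t,'t'),(s,'s')):
    u,v=proj(F,[577,-46.5,125])[0].astype(int)
    cv2.imwrite(f'pics/kz{n}.png',cv2.resize(cv2.cvtColor(F['img'],4)[v-32:v+32,u-32:u+32],None,fx=8,fy=8,interpolation=2)); print(n,u,v)
E
```

```text
85 {'tip': array([ 551.6, -164.6]), 'hub': array([ 531.9, -192.7]), 'tail': array([ 526.3, -201.2]), 'si': array([ 556.6, -214.1]), 'so': array([ 564.2, -223.4]), 'rimL': array([ 520.1, -144. ]), 'rimR': array([ 549.7, -240.8])} 34.285395780686 32.69084844563559
cw needed 1.6735502989079247 1.6817856876845116 1.7184763579660989 knob 1.1157001992719497
90 {'tip': array([ 552.6, -163.7]), 'hub': array([ 533.3, -191.2]), 'tail': array([ 527.9, -199.5]), 'si': array([ 557.5, -212.2]), 'so': array([ 564.9, -221.3]), 'rimL': array([ 521.8, -143.5]), 'rimR': array([ 550.8, -238.3])} 33.58205424436165 32.02021796154912
cw needed 1.6735502989079234 1.6817856876845105 1.7184763579660987 knob 1.1157001992719489
knob top [574.14137761 -47.31506959 136.5       ] px (147.6, 128.0)
t 266 193
s 249 197
```

View pics/kzs.png

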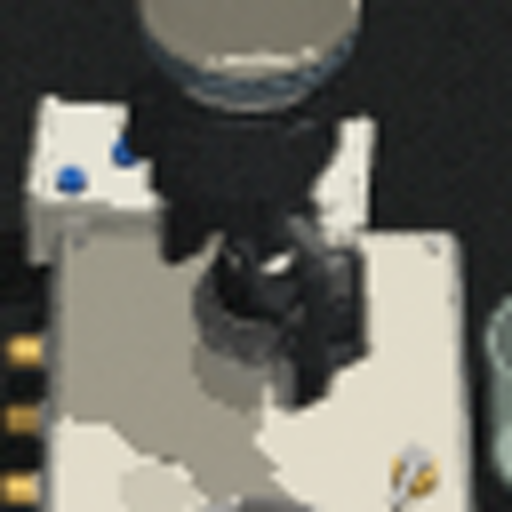

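View pics/kzt.png

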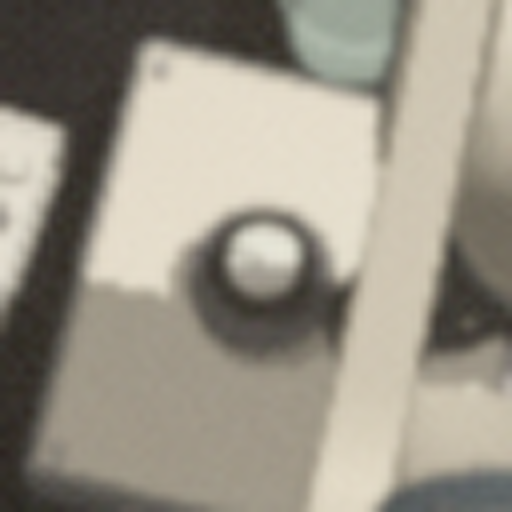

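>>> {"fn": "apply_moves", "kwargs": {"motion": "1 0.06 -0.077 0 -0.16;1 0.06 -0.077 0 -0.16;1 0.06 -0.077 0 -0.16;1 0.06 -0.077 0 -0.16;1 0.06 -0.077 0 -0.16;1 0.06 -0.077 0 -0.16"}}

```text
clock: 4.05
eef_pos: [576.5, -46.1, 360.6]
tcp_rot: [-3.141, 0.0, 0.776]
contact_force: [0.1, -0.7, 0.5]
opening: 1.001
```

```bash
python3 - <<'E'
from h import *
s=r.sense();print(s['clock'],s['eef_pos'],s['tcp_rot'],s['qpos'][5])
f=grab_frame('wrist');np.save('w2.npy',f,allow_pickle=True)
cv2.imwrite('pics/w2b.png',cv2.resize(cv2.cvtColor(f['img'],4),(768,576),interpolation=cv2.INTER_CUBIC))
for q in ['knob_top','knob_grip','ring_top']:
    print(q,[(np.round(d['point'],1).tolist(),round(d['conf'],2)) for d in spotter.place_of(q,'wrist')[:2]])
s=grab_frame('side');t=grab_frame('top')
np.save('t2.npy',t,allow_pickle=True)
E
```

```text
4.05 [576.48822766 -46.13178987 360.56550664] [-3.14147322e+00  3.08627161e-04  7.76213189e-01] 0.7122750898190106
knob_top [([576.3, -45.1, 136.3], 0.93), ([551.0, -162.0, 90.9], 0.34)]
knob_grip [([570.4, -46.1, 123.4], 0.79)]
ring_top [([575.5, -42.9, 109.7], 0.93)]
```

View pics/w2b.png

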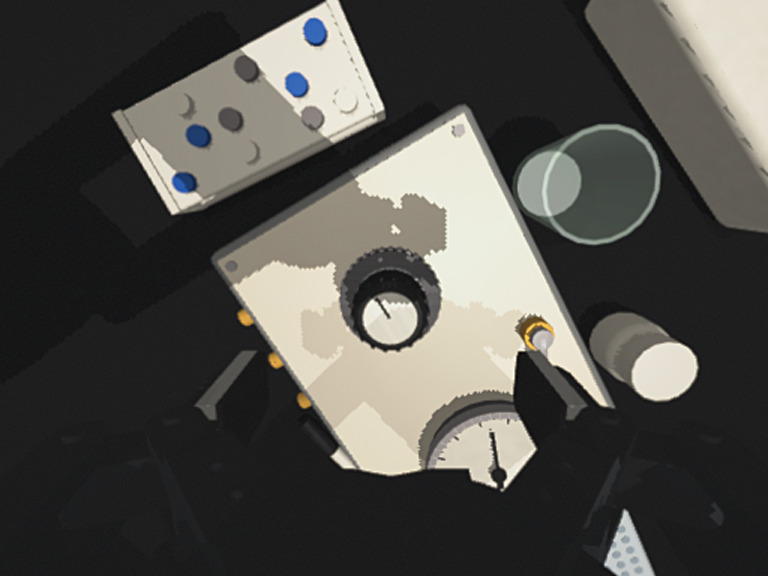

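The picture shows the knob's top disc centred at about (389,319) zoomed, roughly midway between the fingers. Now I triangulate.

```bash
python3 - <<'E'
from h import *
a=np.load('w1.npy',allow_pickle=True).item();b=np.load('w2.npy',allow_pickle=True).item();t=np.load('t2.npy',allow_pickle=True).item()
ra=ray(a,(147.6,128));rb=ray(b,(259,212.3));rt=ray(t,(266.75,193.25))
print(tri([ra,rb]),tri([ra,rb,rt]),atz(a,(147.6,128),136.5),atz(b,(259,212.3),136.5),atz(t,(266.75,193.25),136.5))
E
```

```text
[573.70173102 -46.91000329 135.63389709] [573.97772325 -47.18943404 136.41709007] [574.14137761 -47.31506959 136.5       ] [573.60025335 -46.66057145 136.5       ] [574.23355396 -47.61716999 136.5       ]
```

>>> {"fn": "apply_moves", "kwargs": {"motion": "1 -0.002 -0.001 0 0;1 -0.002 -0.001 0.04 0;1 -0.002 -0.001 0.076 0;1 -0.002 -0.001 0.076 0;1 -0.002 -0.001 0.076 0", "squeeze": 30}}

```text
clock: 4.77
eef_pos: [573.6, -47.0, 283.6]
tcp_rot: [-3.138, 0.003, 0.779]
contact_force: [-0.3, -0.1, 0.6]
opening: 1.0
```

>>> {"fn": "apply_moves", "kwargs": {"motion": "-1 0 0 0 0;-1 0 0 0 0;-1 0 0 0 0;-1 0 0 0 0;-1 0 0 0 0;-1 0 0 0 0;-1 0 0 0 0;-1 0 0 0 0;-1 0 0 0 0;-1 0 0 0 0", "squeeze": 30}}

```text
clock: 5.6
eef_pos: [574.9, -46.7, 286.6]
tcp_rot: [3.14, -0.002, 0.779]
contact_force: [-3.3, 1.4, 10.5]
opening: 0.445
```

```bash
python3 - <<'E'
from h import *
s=r.sense();print(s)
f=grab_frame('wrist')
cv2.imwrite('pics/w3b.png',cv2.resize(cv2.cvtColor(f['img'],4),(768,576),interpolation=cv2.INTER_CUBIC))
E
```

```text
{'clock': 5.6, 'qpos': array([-8.37924220e-02,  4.17034759e-01,  1.83728020e+00,  6.06430935e-04,
        8.85288235e-01,  7.07326204e-01]), 'qvel': array([ 2.03110388e-04,  3.51230520e-04,  1.97619113e-03,  1.89038722e-04,
       -5.95927312e-05, -9.14754526e-04]), 'joint_efforts': array([-7.41009638e-01, -5.33132458e+01, -2.62835544e+01, -4.42460747e-01,
       -1.06852155e+00, -3.00306897e-02]), 'eef_pos': array([574.86895385, -46.69767849, 286.58963415]), 'tcp_rot': array([ 3.14038607e+00, -1.65009662e-03,  7.79295252e-01]), 'contact_force': array([-3.25677461,  1.4085669 , 10.45774083]), 'wrist_torque': array([ 0.35596176,  0.63358629, -0.02829842]), 'opening': 0.44509783108341217}
```

View pics/w3b.png

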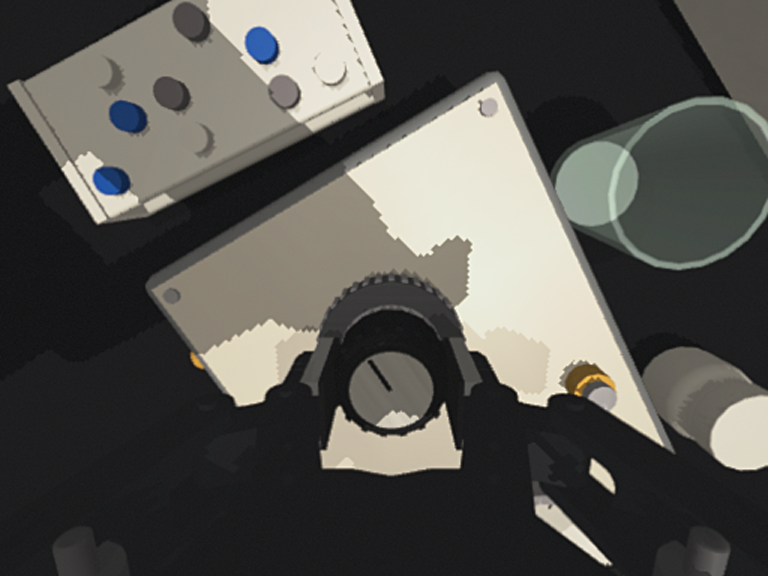

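Grip opening is 0.445, or 38 mm, which matches the knob. The picture shows the knob centred at (390,390) between both pads. Now I turn it 1.13 rad clockwise.

>>> {"fn": "apply_moves", "kwargs": {"motion": "-1 0 0 0 0.03;-1 0 0 0 0.06;-1 0 0 0 0.09;-1 0 0 0 0.12;-1 0 0 0 0.15;-1 0 0 0 0.18;-1 0 0 0 0.21;-1 0 0 0 0.24;-1 0 0 0 0.27;-1 0 0 0 0.3;-1 0 0 0 0.33;-1 0 0 0 0.36;-1 0 0 0 0.36;-1 0 0 0 0.36"}}

```text
clock: 6.82
eef_pos: [574.9, -46.8, 286.6]
tcp_rot: [-3.141, -0.002, -0.352]
contact_force: [-3.4, 0.4, 10.1]
opening: 0.441
```

```bash
python3 - <<'E'
from h import *
s=r.sense();print(s['tcp_rot'],s['contact_force'],s['wrist_torque'],s['qpos'][5])
f=grab_frame('wrist')
cv2.imwrite('pics/w4b.png',cv2.resize(cv2.cvtColor(f['img'],4),(768,576),interpolation=cv2.INTER_CUBIC))
for c in ('side','top'):
    f=grab_frame(c);u,v=proj(f,[534,-192,90])[0].astype(int)
    cv2.imwrite(f'pics/g4{c}.png',cv2.resize(cv2.cvtColor(f['img'],4)[v-28:v+28,u-28:u+28],None,fx=9,fy=9,interpolation=2)); print(u,v)
E
```

```text
[-3.14080206e+00 -1.94267671e-03 -3.52332781e-01] [-3.42547207  0.425449   10.06555909] [ 0.19872267  0.44935944 -0.02326828] 1.8389888801301078
249 238
312 208
```

View pics/w4b.png

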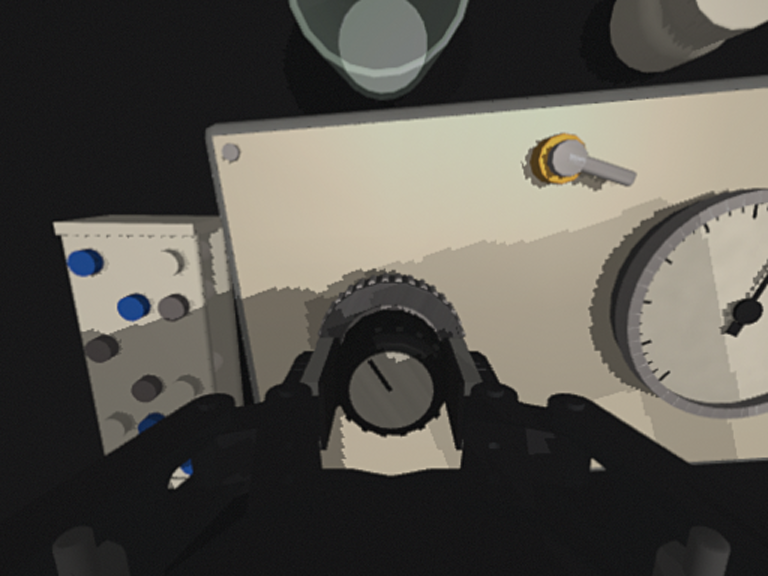

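View pics/g4side.png

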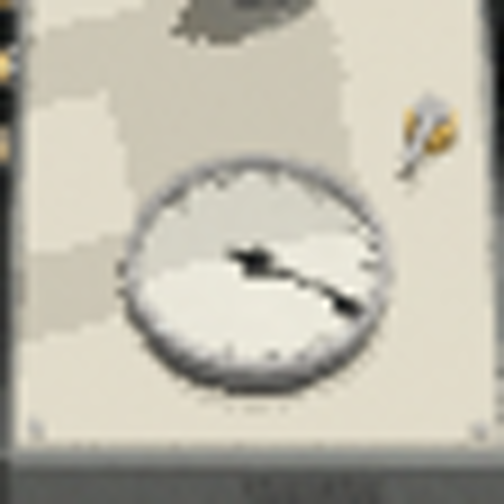

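View pics/g4top.png

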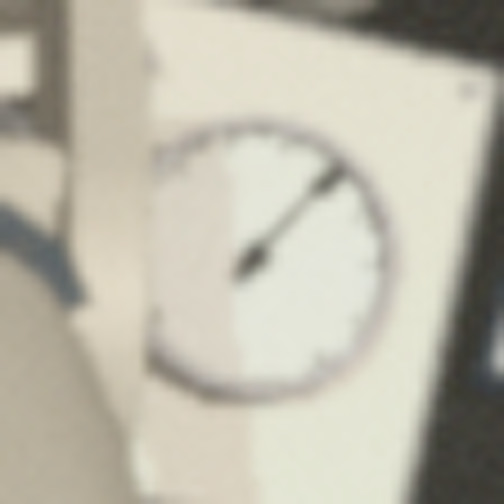

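The needle lies along the set hand in both views. I'll let go, rise, and check it more accurately.

>>> {"fn": "apply_moves", "kwargs": {"motion": "1 0 0 0 0;1 0 0 0 0;1 0 0 0 0;1 0 0 0 0;1 0 0 0 0;1 0 0 -0.04 0;1 0 0.03 -0.08 0;1 0 0.05 -0.08 0;1 0 0.07 -0.08 0;1 0 0.07 -0.08 0;1 0 0.07 -0.08 0"}}

```text
clock: 7.88
eef_pos: [550.0, -113.3, 364.7]
tcp_rot: [-3.141, -0.0, -0.353]
contact_force: [0.8, 1.0, 0.1]
opening: 1.005
```

```bash
python3 - <<'E'
from h import *
s=r.sense();print(s['clock'],s['eef_pos'],s['tcp_rot'],s['contact_force'],s['wrist_torque'],s['qpos'][5])
f=grab_frame('wrist');np.save('w5.npy',f,allow_pickle=True)
cv2.imwrite('pics/w5b.png',cv2.resize(cv2.cvtColor(f['img'],4),(768,576),interpolation=cv2.INTER_CUBIC))
u,v=proj(f,[534,-192,90])[0].astype(int);u0=max(u-55,0);v0=max(v-55,0);print(u,v,u0,v0)
cv2.imwrite('pics/g5.png',cv2.resize(cv2.cvtColor(f['img'],4)[v0:v+55,u0:u+55],None,fx=5,fy=5,interpolation=2))
E
```

```text
7.8833 [ 550.03618054 -113.26139495  364.74853238] [-3.14143252e+00 -6.35965707e-05 -3.53435136e-01] [0.83648935 0.97541417 0.08169885] [ 0.04086623 -0.01877567 -0.02570673] 1.7183490259988
347 178 292 123
```

View pics/g5.png

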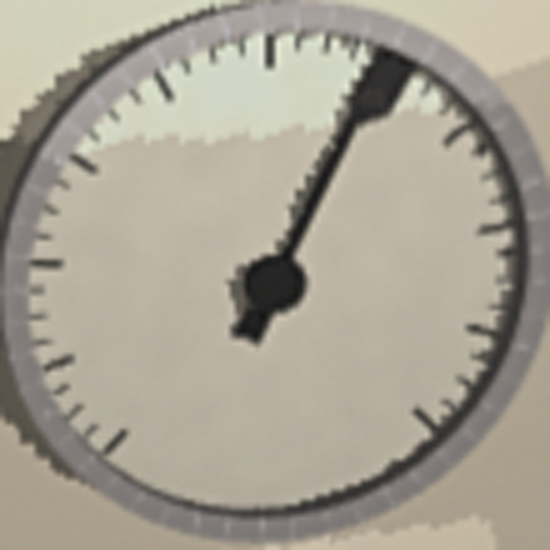

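View pics/w5b.png

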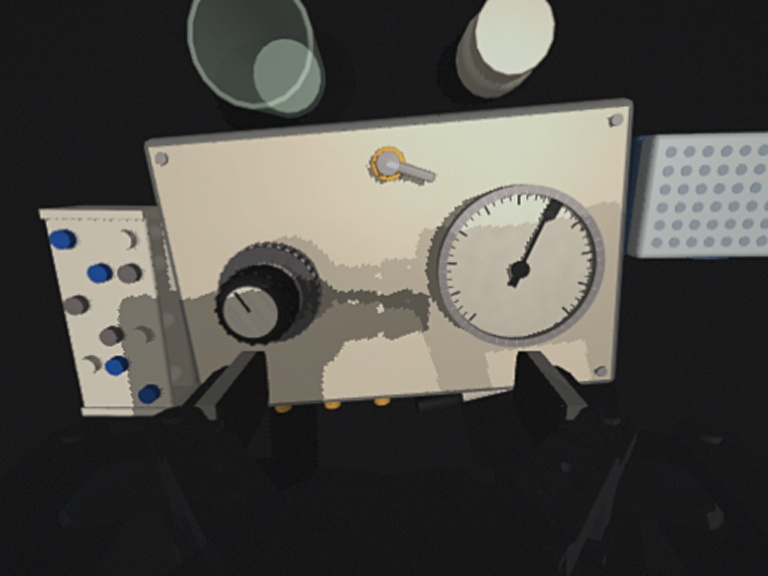

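The needle line runs from the hub (275,285) to (353,125) and the set hand sits at about (380,90). The residual is about 0.03 rad, or 1 mm, which is well inside tolerance. Next I go back over the axis, wind the wrist counter-clockwise, and descend to the ring.

>>> {"fn": "apply_moves", "kwargs": {"motion": "1 0 -0.071 0 -0.43;1 0 -0.071 0 -0.43;1 0 -0.071 0 -0.43;1 0 -0.071 0 -0.43;1 0 -0.071 0 -0.43;1 0 -0.071 0 -0.43;1 0 -0.071 0 -0.43;1 0 -0.071 0 -0.43;1 0 -0.071 0 -0.43;1 0 -0.071 0 -0.43;1 0 -0.071 0 -0.43;1 0 -0.071 0 -0.43;1 0 -0.071 0 -0.43"}}

```text
clock: 9.02
eef_pos: [574.9, -45.1, 364.2]
tcp_rot: [-3.141, 0.0, 0.997]
contact_force: [-0.9, -0.5, 0.7]
opening: 0.999
```

```bash
python3 - <<'E'
from h import *
s=r.sense();print(s['clock'],s['eef_pos'],s['tcp_rot'],s['contact_force'],s['wrist_torque'],s['qpos'][5])
E
```

```text
9.0167 [574.9025148  -45.10362328 364.16804198] [-3.14075713e+00  2.16851047e-04  9.96960358e-01] [-0.86865358 -0.5414198   0.7168462 ] [ 0.03254825 -0.00018216  0.04724549] 0.49276189272203835
```

>>> {"fn": "apply_moves", "kwargs": {"motion": "1 -0.0015 0.0005 0.03 0;1 -0.0015 0.0005 0.06 0;1 -0.0015 0.0005 0.09 0;1 -0.0015 0.0005 0.11 0;1 -0.0015 0.0005 0.11 0;1 -0.0015 0.0005 0.11 0"}}

```text
clock: 9.52
eef_pos: [574.2, -47.2, 253.9]
tcp_rot: [-3.139, 0.001, 0.997]
contact_force: [-0.5, 0.9, 0.3]
opening: 1.003
```

```bash
python3 - <<'E'
from h import *
s=r.sense();print(s['clock'],s['eef_pos'],s['tcp_rot'],s['contact_force'],s['wrist_torque'],s['qpos'][5])
f=grab_frame('wrist')
cv2.imwrite('pics/w6b.png',cv2.resize(cv2.cvtColor(f['img'],4),(768,576),interpolation=cv2.INTER_CUBIC))
E
```

```text
9.5167 [574.18949909 -47.15594196 253.90552112] [-3.13934362e+00  1.13107585e-03  9.97298560e-01] [-0.50033059  0.8805551   0.274111  ] [ 0.01706074 -0.0540394  -0.03330225] 0.4888828444173068
```

View pics/w6b.png

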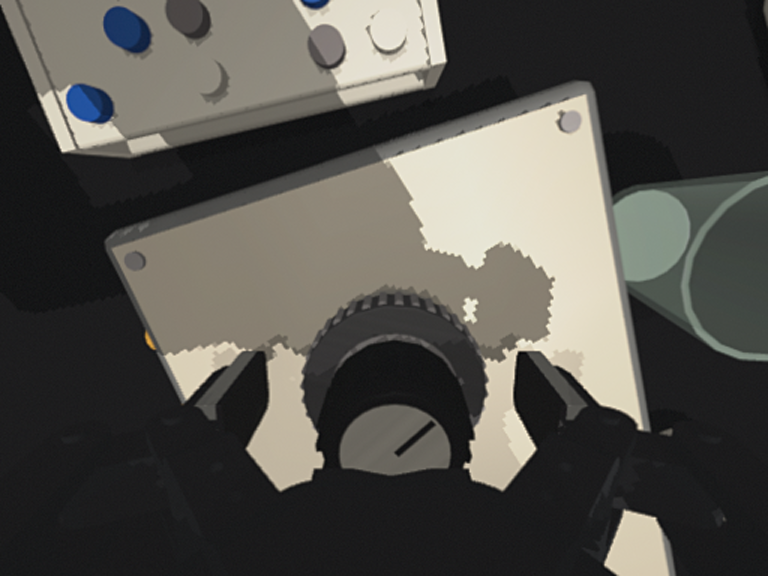

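The ring spans columns 305 to 487 and the pads sit at 267 and 515, so it is well centred. I'll go 4 mm lower and close.

>>> {"fn": "apply_moves", "kwargs": {"motion": "1 0 0 0.004 0;1 0 0 0.004 0;-1 0 0 0.004 0;-1 0 0 0.004 0;-1 0 0 0.004 0;-1 0 0 0.004 0;-1 0 0 0.004 0;-1 0 0 0.004 0;-1 0 0 0.004 0;-1 0 0 0.004 0", "squeeze": 50}}

```text
clock: 10.4
eef_pos: [574.5, -47.4, 251.8]
tcp_rot: [3.141, -0.001, 0.999]
contact_force: [-1.9, 1.5, 7.2]
opening: 0.662
```

```bash
cat > s.py <<'E'
from h import *
s=r.sense();print(round(s['clock'],2),s['eef_pos'].round(1),'yaw',s['tcp_rot'][2].round(4),'q6',s['qpos'][5].round(4),'v6',s['qvel'][5].round(3),'F',s['contact_force'].round(1),'T',s['wrist_torque'].round(3),'e6',s['joint_efforts'][5].round(3),s['opening'].round(3))
E
python3 s.py; python3 - <<'E'
from h import *
f=grab_frame('wrist')
cv2.imwrite('pics/w7b.png',cv2.resize(cv2.cvtColor(f['img'],4),(768,576),interpolation=cv2.INTER_CUBIC))
E
```

```text
Traceback (most recent call last):
  File "s.py", line 2, in <module>
    s=r.sense();print(round(s['clock'],2),s['eef_pos'].round(1),'yaw',s['tcp_rot'][2].round(4),'q6',s['qpos'][5].round(4),'v6',s['qvel'][5].round(3),'F',s['contact_force'].round(1),'T',s['wrist_torque'].round(3),'e6',s['joint_efforts'][5].round(3),s['opening'].round(3))
                                                                                                                                                                                                                                                        ^^^^^^^^^^^^^^^^^^
AttributeError: 'float' object has no attribute 'round'
```

View pics/w7b.png

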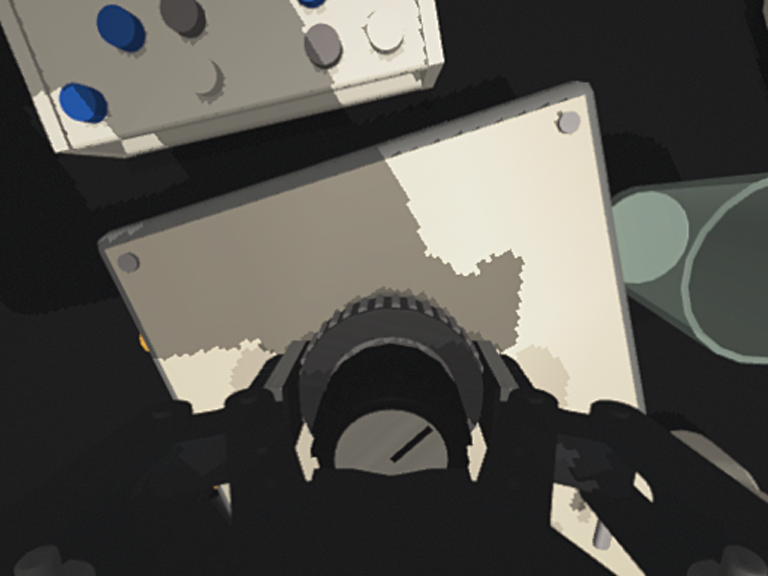

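The pads close on the ring at 56 mm, clear of the knob. I turn the first 0.38 rad at a steady rate and read the drag.

>>> {"fn": "apply_moves", "kwargs": {"motion": "-1 0 0 0 0.01;-1 0 0 0 0.02;-1 0 0 0 0.03;-1 0 0 0 0.04;-1 0 0 0 0.05;-1 0 0 0 0.06;-1 0 0 0 0.07;-1 0 0 0 0.08;-1 0 0 0 0.09;-1 0 0 0 0.1;-1 0 0 0 0.11;-1 0 0 0 0.12"}}

```text
clock: 11.45
eef_pos: [574.4, -47.3, 251.8]
tcp_rot: [-3.142, -0.0, 0.621]
contact_force: [-3.1, 2.2, 7.9]
opening: 0.663
```

```bash
sed -i "s/s\['opening'\].round(3)/round(s['opening'],3)/" s.py; python3 s.py
```

```text
11.45 [574.4 -47.3 251.8] yaw 0.6209 q6 0.8648 v6 0.375 F [-3.1  2.2  7.9] T [0.37  0.51  0.171] e6 -0.432 0.663
```

>>> {"fn": "apply_moves", "kwargs": {"motion": "-1 0 0 0 0.01"}}

```text
clock: 11.53
eef_pos: [574.4, -47.3, 251.7]
tcp_rot: [-3.141, -0.0, 0.589]
contact_force: [-4.4, 2.8, 9.1]
opening: 0.662
```

```bash
python3 s.py
```

```text
11.53 [574.4 -47.3 251.7] yaw 0.5895 q6 0.8962 v6 0.375 F [-4.4  2.8  9.1] T [0.405 0.453 0.224] e6 -0.433 0.662
```

>>> {"fn": "apply_moves", "kwargs": {"motion": "-1 0 0 0 0.01"}}

```text
clock: 11.62
eef_pos: [574.4, -47.3, 251.7]
tcp_rot: [-3.141, -0.0, 0.558]
contact_force: [-3.2, 3.2, 9.9]
opening: 0.663
```

```bash
python3 s.py
```

```text
11.62 [574.4 -47.3 251.7] yaw 0.558 q6 0.9276 v6 0.372 F [-3.2  3.2  9.9] T [0.395 0.533 0.182] e6 -0.433 0.663
```

Drag reads about 0.18 N m on the wrist and the joint effort is a clean -0.433. I continue in small steps and watch for the bite.

>>> {"fn": "apply_moves", "kwargs": {"motion": "-1 0 0 0 0.01;-1 0 0 0 0.02"}}

```text
clock: 11.78
eef_pos: [574.4, -47.2, 251.8]
tcp_rot: [-3.141, -0.0, 0.495]
contact_force: [-3.8, 2.0, 9.5]
opening: 0.665
```

```bash
python3 s.py
```

```text
11.78 [574.4 -47.2 251.8] yaw 0.4951 q6 0.9905 v6 0.374 F [-3.8  2.   9.5] T [0.467 0.57  0.201] e6 -0.432 0.665
```

>>> {"fn": "apply_moves", "kwargs": {"motion": "-1 0 0 0 0.01;-1 0 0 0 0.02"}}

```text
clock: 11.95
eef_pos: [574.3, -47.2, 251.7]
tcp_rot: [-3.141, -0.0, 0.432]
contact_force: [-3.6, 2.1, 9.5]
opening: 0.662
```

```bash
python3 s.py
```

```text
11.95 [574.3 -47.2 251.7] yaw 0.4323 q6 1.0533 v6 0.376 F [-3.6  2.1  9.5] T [0.495 0.535 0.208] e6 -0.432 0.662
```

>>> {"fn": "apply_moves", "kwargs": {"motion": "-1 0 0 0 0.01;-1 0 0 0 0.02"}}

```text
clock: 12.12
eef_pos: [574.3, -47.2, 251.8]
tcp_rot: [-3.141, -0.0, 0.369]
contact_force: [-3.9, 3.2, 8.0]
opening: 0.665
```

```bash
python3 s.py
```

```text
12.12 [574.3 -47.2 251.8] yaw 0.3694 q6 1.1161 v6 0.374 F [-3.9  3.2  8. ] T [0.516 0.557 0.251] e6 -0.432 0.665
```

>>> {"fn": "apply_moves", "kwargs": {"motion": "-1 0 0 0 0.01;-1 0 0 0 0.02"}}

```text
clock: 12.28
eef_pos: [574.3, -47.1, 251.8]
tcp_rot: [-3.141, -0.0, 0.307]
contact_force: [-3.3, 4.0, 8.3]
opening: 0.662
```

```bash
python3 s.py
```

```text
12.28 [574.3 -47.1 251.8] yaw 0.3066 q6 1.179 v6 0.375 F [-3.3  4.   8.3] T [0.598 0.592 0.14 ] e6 -0.432 0.662
```

>>> {"fn": "apply_moves", "kwargs": {"motion": "-1 0 0 0 0.01;-1 0 0 0 0.02"}}

```text
clock: 12.45
eef_pos: [574.3, -47.1, 251.8]
tcp_rot: [-3.141, -0.0, 0.244]
contact_force: [-2.3, 3.5, 9.3]
opening: 0.663
```

```bash
python3 s.py
```

```text
12.45 [574.3 -47.1 251.8] yaw 0.2438 q6 1.2418 v6 0.374 F [-2.3  3.5  9.3] T [0.655 0.578 0.183] e6 -0.432 0.663
```

>>> {"fn": "apply_moves", "kwargs": {"motion": "-1 0 0 0 0.01;-1 0 0 0 0.02"}}

```text
clock: 12.62
eef_pos: [574.3, -47.1, 251.8]
tcp_rot: [-3.141, -0.0, 0.181]
contact_force: [-3.8, 4.1, 9.0]
opening: 0.66
```

```bash
python3 s.py
```

```text
12.62 [574.3 -47.1 251.8] yaw 0.1809 q6 1.3046 v6 0.374 F [-3.8  4.1  9. ] T [0.633 0.498 0.178] e6 -0.432 0.66
```

>>> {"fn": "apply_moves", "kwargs": {"motion": "-1 0 0 0 0.01;-1 0 0 0 0.02"}}

```text
clock: 12.78
eef_pos: [574.3, -47.0, 251.7]
tcp_rot: [-3.141, -0.0, 0.118]
contact_force: [-4.5, 3.6, 9.1]
opening: 0.663
```

```bash
python3 s.py
```

```text
12.78 [574.3 -47.  251.7] yaw 0.1181 q6 1.3674 v6 0.375 F [-4.5  3.6  9.1] T [0.672 0.565 0.167] e6 -0.432 0.663
```

>>> {"fn": "apply_moves", "kwargs": {"motion": "-1 0 0 0 0.01;-1 0 0 0 0.02"}}

```text
clock: 12.95
eef_pos: [574.3, -47.0, 251.7]
tcp_rot: [-3.141, -0.0, 0.055]
contact_force: [-4.6, 4.5, 9.0]
opening: 0.665
```

```bash
python3 s.py
```

```text
12.95 [574.3 -47.  251.7] yaw 0.0553 q6 1.4303 v6 0.374 F [-4.6  4.5  9. ] T [0.746 0.59  0.171] e6 -0.432 0.665
```

>>> {"fn": "apply_moves", "kwargs": {"motion": "-1 0 0 0 0.01;-1 0 0 0 0.02"}}

```text
clock: 13.12
eef_pos: [574.3, -47.0, 251.8]
tcp_rot: [-3.141, -0.0, -0.008]
contact_force: [-4.0, 4.1, 9.8]
opening: 0.665
```

```bash
python3 s.py
```

```text
13.12 [574.3 -47.  251.8] yaw -0.0076 q6 1.4931 v6 0.377 F [-4.   4.1  9.8] T [0.768 0.509 0.204] e6 -0.432 0.665
```

>>> {"fn": "apply_moves", "kwargs": {"motion": "-1 0 0 0 0.01;-1 0 0 0 0.02"}}

```text
clock: 13.28
eef_pos: [574.3, -46.9, 251.8]
tcp_rot: [-3.141, -0.0, -0.07]
contact_force: [-3.7, 5.3, 9.4]
opening: 0.657
```

```bash
python3 s.py
```

```text
13.28 [574.3 -46.9 251.8] yaw -0.0702 q6 1.5558 v6 0.371 F [-3.7  5.3  9.4] T [0.839 0.541 0.461] e6 -0.165 0.657
```

The bite has come: torque is 0.46 N m and the effort shifted by 0.27. One small further step, then read.

>>> {"fn": "apply_moves", "kwargs": {"motion": "-1 0 0 0 0.004"}}

```text
clock: 13.37
eef_pos: [574.3, -46.9, 251.8]
tcp_rot: [-3.141, -0.0, -0.083]
contact_force: [-3.0, 5.0, 10.0]
opening: 0.658
```

```bash
python3 s.py
```

```text
13.37 [574.3 -46.9 251.8] yaw -0.0828 q6 1.5684 v6 0.12 F [-3.  5. 10.] T [0.899 0.533 0.46 ] e6 0.552 0.658
```

>>> {"fn": "apply_moves", "kwargs": {"motion": "-1 0 0 0 0.004"}}

```text
clock: 13.45
eef_pos: [574.3, -46.9, 251.8]
tcp_rot: [-3.141, -0.0, -0.094]
contact_force: [-3.9, 4.9, 8.8]
opening: 0.661
```

```bash
python3 s.py
```

```text
13.45 [574.3 -46.9 251.8] yaw -0.0942 q6 1.5799 v6 0.145 F [-3.9  4.9  8.8] T [0.763 0.539 0.573] e6 0.359 0.661
```

Torque while turning is 0.57 N m, inside 0.4 to 0.6. I hold for a moment, let go, rise and look.

>>> {"fn": "apply_moves", "kwargs": {"motion": "-1 0 0 0 0;-1 0 0 0 0;-1 0 0 0 0;-1 0 0 0 0;-1 0 0 0 0;-1 0 0 0 0"}}

```text
clock: 13.95
eef_pos: [574.3, -46.9, 251.8]
tcp_rot: [-3.141, -0.0, -0.094]
contact_force: [-4.3, 5.1, 9.1]
opening: 0.663
```

```bash
python3 s.py
```

```text
13.95 [574.3 -46.9 251.8] yaw -0.094 q6 1.5795 v6 -0.001 F [-4.3  5.1  9.1] T [0.753 0.55  0.208] e6 0.227 0.663
```

>>> {"fn": "apply_moves", "kwargs": {"motion": "1 0 0 0 0;1 0 0 0 0;1 0 0 0 0;1 0 0 0 0;1 0 0 0 0;1 0 0 0 0;1 0 0 -0.03 0;1 0 0 -0.07 0;1 0 0 -0.11 0;1 0 0.03 -0.12 0;1 0 0.06 -0.12 0;1 0 0.07 -0.12 0;1 0 0.07 -0.12 0;1 0 0.07 -0.12 0"}}

```text
clock: 15.12
eef_pos: [567.6, -117.3, 370.2]
tcp_rot: [-3.141, 0.001, -0.096]
contact_force: [-1.1, 0.5, 0.5]
opening: 1.001
```

```bash
python3 s.py; python3 - <<'E'
from h import *
f=grab_frame('wrist')
cv2.imwrite('pics/w8b.png',cv2.resize(cv2.cvtColor(f['img'],4),(768,576),interpolation=cv2.INTER_CUBIC))
u,v=proj(f,[534,-192,90])[0].astype(int);u0=max(u-55,0);v0=max(v-55,0)
cv2.imwrite('pics/g8.png',cv2.resize(cv2.cvtColor(f['img'],4)[v0:v+55,u0:u+55],None,fx=5,fy=5,interpolation=2))
E
```

```text
15.12 [ 567.6 -117.3  370.2] yaw -0.0956 q6 1.4596 v6 0.003 F [-1.1  0.5  0.5] T [-0.004 -0.016  0.   ] e6 -0.12 1.001
```

View pics/g8.png

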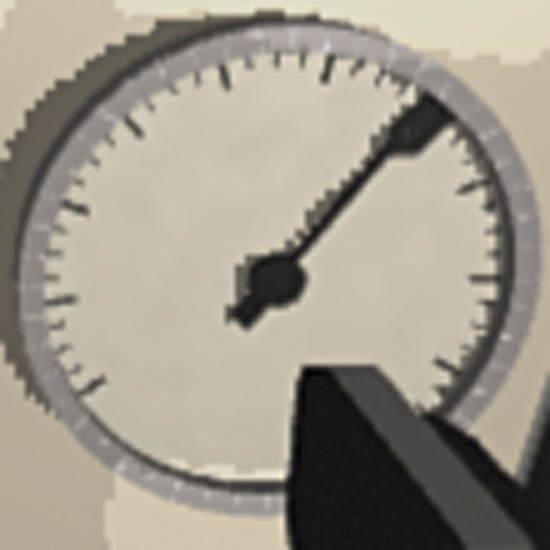

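View pics/w8b.png

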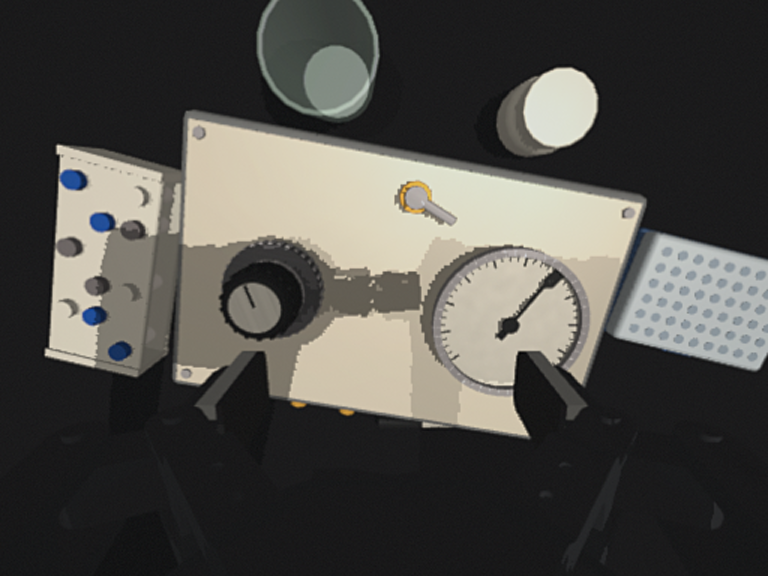

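The needle still lies on the set hand: the hub is at (275,280), the needle passes (390,150) and the hand is at (418,120). The vent lever is unmoved and the gripper is clear, so I hand it in.

```bash
python3 -c "
from h import *
print(r.sign_off())"
```

```text
the job is handed in; nothing more can be done
None
```

I turned the knob about 1.13 rad clockwise, which put the needle on the set hand. I then ran the lock ring down about 1.09 rad clockwise until it bit, tightened it to hand-tight, let go and handed the job in at about 15 s of the 67 s. The sign-off gives no verdict.

- **Needle:** after release from the knob, the wrist picture showed the needle about 0.03 rad (1 mm) short of the set hand. After the ring was tightened it still lay on the hand, with no measurable change.
- **Ring:** drag was steady at about 0.18 N m, then jumped at the bite. The last reading while turning was 0.57 N m, inside the 0.4 to 0.6 N m range, and I estimate the washer wound up about 0.045 rad.
- **Bystanders and clearance:** the vent lever, gauge and the bench things in view looked untouched in the last picture, and the gripper was clear of everything.

Two readings disagreed:
- **Torque after the stop:** it read 0.21 N m while holding, a rebound drop the task text warns of. I did not re-test the ring afterwards.
- **Knob position:** the networks placed the knob axis about 2 mm farther out than my triangulation. The grip settled in between, and this did no harm.

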